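Guard the boiler on the leak-test stand

ROBOT

A 6-joint arm with a two-finger parallel gripper is mounted at the origin on the work surface. World frame = base frame: x ahead of the robot, y to its left, z up, the work surface at z = 0. Lengths are in m, angles in degrees, forces in N, time in s.
With the tool pointing down it reaches from about 0.35 to 0.875 m from the base axis. Payload 4.2 kg.
Tool frame: the origin (TCP) lies midway between the tips of the shut fingers; the grasp point (between the pads) lies 19 mm behind it; z points along the fingers, y is the direction in which the jaws open and shut (so a half turn about z gives the same grasp; the last joint's range is limited). The gripper opens to 87 mm and grips with 3 to 60 N. Pads are 19 mm wide; open, the fingers measure 117 mm over their backs; the gripper's body (75 mm by 190 mm) begins 51 mm behind the grasp point.
Start: joints at [85.233, 22.042, 0.453, 0, -68.411, -14.817], TCP at [0.209, 0.589, 0.223] pointing down, gripper open.
Joint ranges: [-179.83, 179.83], [-69.29, 118.12], [-61.27, 80.66], [-181.25, 117.63], [-171.15, -9.14], [-177.46, 177.46]. Speed limits (degrees/s): [159.86, 159.86, 180, 180, 180, 180].

INTERFACE

Orientations are given as a 3x3 rotation matrix whose columns are the frame's x, y, z axes.
In Python, from station import r gives the robot as it stands.
- The arm moves only by the tool play_rows, never from a script. Its argument "commands" is a list that holds one entry, the list of rows, each a list of 7 numbers: the shift along the world's x, y, z in m, then the turn, a rotation vector about the world's x, y, z in rad, then the closure, from 0 (fully open) to 1 (shut). A call has 1 to 5 rows; each row is the pose to reach, as a shift and turn from the pose commanded when the call began; what a row does not reach only later rows make up. A row lasts 1/10 s, in which the tool goes at most 50 mm and 8.59 degrees, less where a joint would pass 70% of its speed; a pose out of reach is approached as far as the arm can. A call with a gripper value outside its range is refused whole. The fingers move at their own pace and stop on an object; the grip force is fixed at half the most. Time passes only in rows, so rows that repeat a pose let the fingers close. It gives the time, the measured TCP pose, the force and the opening at its end, in the units of the state.
- r.sense(): the state, without advancing time (a new reading comes with each control period).
- r.capture(name): name is "scene" or "top" or "wrist"; returns a dict with "image" (384x512x3 uint8, red, green, blue), "range_z" (384x512 float32, m along the optical axis (not along the pixel's ray), 0 where there is no reading), "intrinsics" (3x3 intrinsics, pixels), "extrinsics" (4x4, takes a point from camera to world coordinates); the wrist camera has in their place "mount" (4x4, takes a point from camera to tool coordinates, whose origin is the TCP and whose axes are the flange's). Camera axes: x right, y up, looking along -z (the intrinsics and any distortion apply to the point x, -y, -z); pixel columns grow to the right and rows downward; lengths in m; the calibration is good to about 2 mm. The wrist camera is an equidistant fisheye: a pixel r from the principal point sees the ray r / f radians off the axis. A picture is of the moment at which its call begins: read the wrist's pose just before it.
- r.finish_job(): hands the job in, once; it reports no verdict.
The state is a dict: "time_s": time; "joints": joint angles; "joint_velocities": joint speeds; "effort": joint torques, N m; "tcp_pos": TCP position; "ee_rot": TCP orientation; "wrist_force": force on the tool from outside, world axes, zero at the start; "moment": the same for the moment, N m; "gripper_width": opening from 0.0 (shut) to 1.0 (fully open).
Only numpy, scipy, OpenCV 4.12 (cv2) and the standard library are available. Lean on these libraries where they do the work, as an engineer would, in place of code of your own. Each camera call takes 0.05 s, during which the arm holds its last target. There are 200 camera calls.

TASK

The boiler on the leak-test stand is about to be filled under pressure, and the next boiler is to go into the empty bay. Slide the splash-guard door of the bay that holds the boiler fully shut, slide the door of the empty bay fully open, and let go of both.

Things in the scene. Friction and masses are not known exactly. Their poses are not given: they have to be found in the camera images.
- stand: Low open-topped steel stand, fixed, 700 mm long (y), 280 deep, 193 high. Origin: under its middle, at bench height; x away from robot, y to robot's left, z up; yaw within 10 deg. Post at y=0 parts the left bay (y 0 to 186) from the right (0 to -186). On its -x side each bay has a clear framed door, 175 wide, sliding along y: opens outwards from the middle by 150 mm. Both start partly open.
- left_grip (a point): Handle of the left bay's door: upright steel bar, 16 mm diameter, 46 mm in front (-x) of the door. Point on its axis, 20 mm below its free top end, 185 mm above the bench; bar is clear 45 mm down from here. In the stand's frame x = -172 mm; y = +55 mm fully shut, +205 mm fully open (end stops). Door slides with about 2 N friction and stays where left.
- right_grip (a point): Handle of the right bay's door, mirror image of the left: upright steel bar, 16 mm diameter, 46 mm in front (-x) of the door. Point on its axis, 20 mm below its free top end, 185 mm above the bench. In the stand's frame x = -172 mm; y = -55 mm fully shut, -205 mm fully open (end stops). Same friction.
- boiler: Polished brass boiler, a cylinder 110 mm in diameter and 160 mm long, lying along the stand's x on a dark steel saddle in the left or right bay, fixed; top about 180 mm above the bench. Origin: under the middle of its saddle, 12 mm above the bench; in the stand's frame y about +95 mm (left bay) or -95 mm (right bay). The other bay holds only an empty saddle.

How it is judged (in metres and radians):
At the end, for the whole second after the job is handed in: The door of the bay that holds the boiler is within 12 mm of its fully shut position, the door of the empty bay is within 12 mm of its fully open position, and both stay there (((y of boiler in the frame of stand above 0 m and y of left_grip in the frame of stand below 0.067 m and y of right_grip in the frame of stand below -0.193 m) or (y of boiler in the frame of stand below 0 m and y of right_grip in the frame of stand above -0.067 m and y of left_grip in the frame of stand above 0.193 m))); the robot touches nothing.
It also fails if it takes over 40 s, if anything falls off the work surface, if the arm or the gripper's body presses on something with over 40 N, if the wrist force passes 120 N, or if a joint passes its speed limit or range.

## Working session

There is one attempt and no reset: what is moved stays moved. The work goes in short steps, Python scripts to look and compute and a tool call to move; the robot and the scene stay as the last step left them, time stands still between calls to the robot, and variables do not carry over. Pictures are saved under pics/ and viewed, about 8 in all and at most 12, crops included, and the job is handed in when it is done.

Besides the shell and the picture viewer there is one more tool, called after "Call:" as a command line: name --argument value ..., lists and objects as JSON in quotes. play_rows: Moves the arm, as the interface text tells. Its arguments: {"type":"object","properties":{"commands":{"type":"array","items":{"type":"array","items":{"type":"array","items":{"type":"number"}}}}},"required":["commands"]}

```bash
ls; mkdir -p pics
cat > h.py <<'E'
import numpy as np, cv2
from station import r
def cap(n,save):
    c=r.capture(n); cv2.imwrite(f'pics/{save}.png',c['image'][:,:,::-1]); np.savez(f'/tmp/{save}.npz',**{k:v for k,v in c.items()}); return c
def cloud(c):
    z=c['range_z'];K=c['intrinsics'];v,u=np.mgrid[:z.shape[0],:z.shape[1]]
    P=np.stack([(u-K[0,2])/K[0,0]*z,-(v-K[1,2])/K[1,1]*z,-z,np.ones_like(z)],-1)@np.array(c['extrinsics']).T
    P=P[...,:3].copy();P[z==0]=np.nan;return P
E
python3 - <<'E'
from h import *
s=r.sense();print({k:np.round(s[k],3) for k in('time_s','tcp_pos','ee_rot','wrist_force','gripper_width')})
a=cap('scene','s1');b=cap('top','t1')
print(a.keys(),a['extrinsics'],b['extrinsics'])
for n,c in(('s1',a),('t1',b)): pass
cv2.imwrite('pics/both.png',cv2.resize(np.vstack([a['image'],b['image']])[:,:,::-1],None,fx=.78,fy=.78))
E
```

```text
pics
{'time_s': np.float64(0.0), 'tcp_pos': array([0.209, 0.588, 0.221]), 'ee_rot': array([[ 0.942, -0.335, -0.001],
       [-0.335, -0.942, -0.002],
       [ 0.   ,  0.002, -1.   ]]), 'wrist_force': array([0.24 , 0.585, 0.111]), 'gripper_width': np.float64(0.999)}
dict_keys(['image', 'range_z', 'intrinsics', 'extrinsics']) [[ 0.35455588 -0.51928784  0.77757975  1.27735024]
 [ 0.93502759  0.19363458 -0.29703378 -0.22390732]
 [ 0.0036797   0.83237359  0.55420273  0.60837863]
 [ 0.          0.          0.          1.        ]] [[-0.0422132   0.9757536  -0.21476254  0.47882549]
 [-0.99910692 -0.04082919  0.0108784   0.01855736]
 [ 0.00184606  0.21502996  0.97660571  0.86693596]
 [ 0.          0.          0.          1.        ]]
```

View pics/both.png

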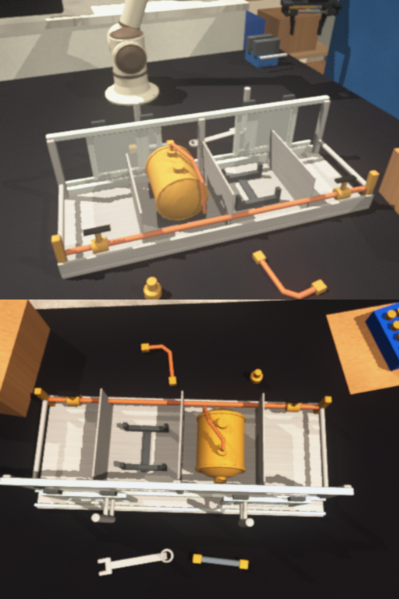

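The boiler is in the right bay (image right, which is -y), so the right door must shut and the left door must open. Handles show at about (105,515) and (247,520) in the lower half. Next I'll measure them.

Run:
```python
from h import *
for n in('t1','s1'):
    c=dict(np.load(f'/tmp/{n}.npz'));P=cloud(c)
    X,Y,Z=P[...,0],P[...,1],P[...,2]
    rail=(Z>.183)&(Z<.203)&(X>.25)&(X<.75)&(abs(Y)<.6)
    print(n,rail.sum())
    if n=='t1':
        q=P[rail]
        m=(rail*255).astype(np.uint8)
        k,lab,st,ce=cv2.connectedComponentsWithStats(m)
        for i in range(1,k):
            if st[i,4]>8: 
                p=P[lab==i];print(st[i],np.round(p.mean(0),3),np.round(p.min(0),3),np.round(p.max(0),3))
    h=(Z>.195)&(Z<.22)&(X>.2)&(X<.6)&(abs(Y)<.5)
    k,lab,st,ce=cv2.connectedComponentsWithStats((h*255).astype(np.uint8))
    print('high')
    for i in range(1,k):
        if st[i,4]>5: p=P[lab==i];print(st[i],np.round(np.median(p,0),3),np.round(p.min(0),3),np.round(p.max(0),3))
im=cv2.imread('pics/t1.png')[200:320,:480];cv2.imwrite('pics/t1c.png',cv2.resize(im,(800,200*1),interpolation=cv2.INTER_CUBIC))
```

```text
t1 4059
[   0  228  454   23 3494] [0.559 0.062 0.185] [ 0.527 -0.29   0.183] [0.59  0.408 0.189]
[ 55 243  23   6 128] [0.558 0.302 0.192] [0.554 0.287 0.184] [0.563 0.318 0.196]
[128 245  22   7 119] [0.55  0.192 0.192] [0.545 0.177 0.184] [0.555 0.207 0.195]
[299 250  21   7 117] [ 0.532 -0.067  0.192] [ 0.527 -0.082  0.184] [ 0.537 -0.052  0.195]
[371 252  22   7 121] [ 0.524 -0.176  0.192] [ 0.519 -0.192  0.184] [ 0.529 -0.161  0.195]
[124 275   8  11  41] [0.503 0.205 0.193] [0.496 0.203 0.183] [0.511 0.212 0.203]
[313 280   8  11  24] [ 0.484 -0.073  0.196] [ 0.476 -0.079  0.183] [ 0.491 -0.07   0.203]
high
[118 274  12  11 105] [0.504 0.21  0.204] [0.497 0.203 0.195] [0.512 0.218 0.207]
[314 280  12  11  96] [ 0.483 -0.078  0.204] [ 0.476 -0.086  0.195] [ 0.491 -0.07   0.207]
s1 2108
high
[314 112   8   8  49] [0.508 0.212 0.202] [0.498 0.204 0.195] [0.513 0.219 0.206]
[171 129   9   9  62] [ 0.488 -0.077  0.203] [ 0.475 -0.084  0.195] [ 0.493 -0.069  0.207]
```

View pics/t1c.png

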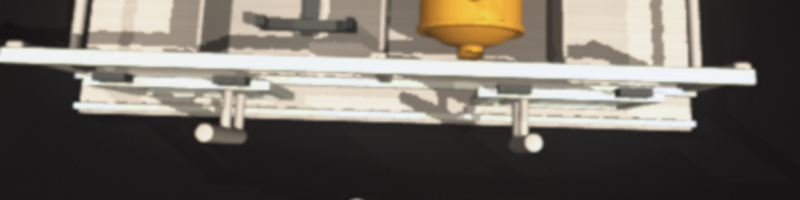

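Bar tops are at left (0.504, 0.2105) and right (0.484, -0.078), z≈0.205 as expected. Stand yaw is about -4°, and stand y of the bars is about +0.148 and -0.142. Both doors therefore move along +y: left by about 57 mm, right by about 87 mm. First I go above the left handle, turning the tool +15.5°.

Call:
play_rows --commands '[[[0.028,-0.036,0.015,0,0,0.09,0],[0.056,-0.072,0.03,0,0,0.18,0],[0.085,-0.109,0.03,0,0,0.27,0],[0.115,-0.147,0.03,0,0,0.27,0],[0.145,-0.185,0.03,0,0,0.27,0]]]'

```text
time_s: 0.6
tcp_pos: [0.355, 0.402, 0.2523]
ee_rot: [[0.997, -0.071, -0.0], [-0.071, -0.997, -0.0], [-0.0, 0.0, -1.0]]
wrist_force: [1.5, 0.4, 0.5]
gripper_width: 0.998
```

Call:
play_rows --commands '[[[0.03,-0.038,0,0,0,0,0],[0.06,-0.077,0,0,0,0,0],[0.09,-0.115,0,0,0,0,0],[0.12,-0.154,0,0,0,0,0],[0.15,-0.192,0,0,0,0,0]]]'

```text
time_s: 1.1
tcp_pos: [0.5051, 0.2099, 0.2523]
ee_rot: [[0.997, -0.072, -0.001], [-0.072, -0.997, -0.0], [-0.001, 0.0, -1.0]]
wrist_force: [0.2, 0.7, 1.4]
gripper_width: 1.003
```

Call:
play_rows --commands '[[[0,0,0,0,0,0,0],[0,0,0,0,0,0,0]]]'

```text
time_s: 1.3
tcp_pos: [0.5047, 0.2107, 0.2519]
ee_rot: [[0.997, -0.074, -0.001], [-0.074, -0.997, -0.0], [-0.001, 0.001, -1.0]]
wrist_force: [0.7, 0.2, -0.7]
gripper_width: 0.998
```

Run:
```python
from h import *
s=r.sense();print({k:np.round(s[k],4) for k in('time_s','tcp_pos','ee_rot','wrist_force')})
c=cap('wrist','w1');print(c['mount'],c['intrinsics'])
```

```text
{'time_s': np.float64(1.3), 'tcp_pos': array([0.5047, 0.2107, 0.2519]), 'ee_rot': array([[ 9.972e-01, -7.450e-02, -1.200e-03],
       [-7.450e-02, -9.972e-01, -5.000e-04],
       [-1.200e-03,  6.000e-04, -1.000e+00]]), 'wrist_force': array([ 0.7207,  0.2211, -0.6939])}
[[-9.19323049e-04  9.61009846e-01  2.76512622e-01  7.65110990e-02]
 [ 9.99999576e-01  8.70907915e-04  2.97894460e-04 -2.70166057e-04]
 [ 4.54624778e-05  2.76512779e-01 -9.61010240e-01 -1.61872568e-01]
 [ 0.00000000e+00  0.00000000e+00  0.00000000e+00  1.00000000e+00]] [[297.31863964   0.         252.25137474]
 [  0.         297.31863964 193.47651283]
 [  0.           0.           1.        ]]
```

View pics/w1.png

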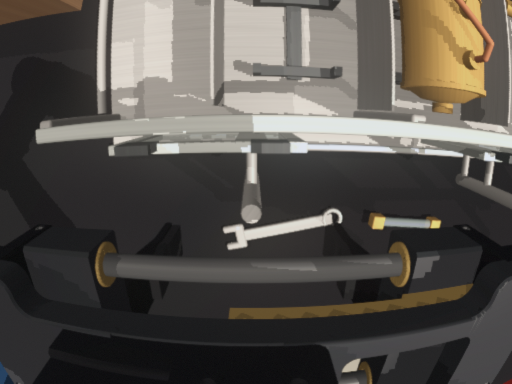

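The bar top is at (251,213) and I predicted (252,214.5), so it is centred. Descend and close.

Call:
play_rows --commands '[[[0,0,-0.03,0,0,0,0],[0,0,-0.06,0,0,0,0],[0,0,-0.085,0,0,0,0],[0,0,-0.085,0,0,0,1],[0,0,-0.085,0,0,0,1]]]'

```text
time_s: 1.85
tcp_pos: [0.5043, 0.213, 0.1681]
ee_rot: [[0.998, -0.069, 0.0], [-0.069, -0.998, -0.0], [0.0, 0.0, -1.0]]
wrist_force: [0.1, 0.1, 0.5]
gripper_width: 0.895
```

Call:
play_rows --commands '[[[0,0,0,0,0,0,1],[0,0,0,0,0,0,1],[0,0,0,0,0,0,1],[0,0,0,0,0,0,1],[0,0,0,0,0,0,1]]]'

```text
time_s: 2.35
tcp_pos: [0.5045, 0.2118, 0.1678]
ee_rot: [[0.997, -0.072, 0.0], [-0.072, -0.997, 0.0], [0.0, -0.0, -1.0]]
wrist_force: [-0.5, 0.0, 0.1]
gripper_width: 0.45
```

Call:
play_rows --commands '[[[0,0,0,0,0,0,1],[0,0,0,0,0,0,1],[0,0,0,0,0,0,1],[0,0,0,0,0,0,1],[0,0,0,0,0,0,1]]]'

```text
time_s: 2.85
tcp_pos: [0.5045, 0.2117, 0.1675]
ee_rot: [[0.997, -0.072, -0.0], [-0.072, -0.997, -0.0], [-0.0, 0.0, -1.0]]
wrist_force: [0.2, -0.9, -0.7]
gripper_width: 0.175
```

Gripped (16 mm bar gives 0.18). Slide along stand +y.

Call:
play_rows --commands '[[[0.0007,0.01,0,0,0,0,1],[0.0014,0.02,0,0,0,0,1],[0.0022,0.03,0,0,0,0,1],[0.0029,0.04,0,0,0,0,1],[0.0036,0.05,0,0,0,0,1]]]'

```text
time_s: 3.35
tcp_pos: [0.5081, 0.2628, 0.1675]
ee_rot: [[0.997, -0.071, 0.0], [-0.071, -0.997, -0.0], [0.0, 0.0, -1.0]]
wrist_force: [1.1, -3.0, -0.1]
gripper_width: 0.169
```

Call:
play_rows --commands '[[[0.0002,0.0025,0,0,0,0,1],[0.0004,0.005,0,0,0,0,1],[0.0004,0.006,0,0,0,0,1],[0.0005,0.007,0,0,0,0,1],[0.0005,0.007,0,0,0,0,1]]]'

```text
time_s: 3.85
tcp_pos: [0.5086, 0.2687, 0.1675]
ee_rot: [[0.997, -0.072, -0.0], [-0.072, -0.997, 0.0], [-0.0, -0.0, -1.0]]
wrist_force: [0.8, -1.6, -0.3]
gripper_width: 0.176
```

Only friction so far, so the stop is not reached yet. I continue gently.

Call:
play_rows --commands '[[[0.0001,0.001,0,0,0,0,1],[0.0001,0.002,0,0,0,0,1],[0.0002,0.003,0,0,0,0,1],[0.0002,0.003,0,0,0,0,1]]]'

```text
time_s: 4.25
tcp_pos: [0.5085, 0.2688, 0.1675]
ee_rot: [[0.997, -0.073, -0.002], [-0.073, -0.997, -0.005], [-0.002, 0.005, -1.0]]
wrist_force: [3.5, -11.0, 1.0]
gripper_width: 0.173
```

Call:
play_rows --commands '[[[0.0001,0.001,0,0,0,0,1],[0.0001,0.002,0,0,0,0,1],[0.0001,0.002,0,0,0,0,1]]]'

```text
time_s: 4.55
tcp_pos: [0.5085, 0.2688, 0.1675]
ee_rot: [[0.997, -0.073, -0.003], [-0.073, -0.997, -0.009], [-0.003, 0.009, -1.0]]
wrist_force: [3.5, -14.7, 2.0]
gripper_width: 0.172
```

End stop confirmed: force rises and y is static at 0.2688, 57 mm along as predicted. Relax the command and open.

Call:
play_rows --commands '[[[-0.0003,-0.005,0,0,0,0,1],[-0.0003,-0.005,0,0,0,0,0],[-0.0003,-0.005,0,0,0,0,0],[-0.0003,-0.005,0,0,0,0,0],[-0.0003,-0.005,0,0,0,0,0]]]'

```text
time_s: 5.05
tcp_pos: [0.5085, 0.2694, 0.1676]
ee_rot: [[0.997, -0.071, 0.0], [-0.071, -0.997, 0.0], [0.0, -0.0, -1.0]]
wrist_force: [0.3, -0.2, 1.3]
gripper_width: 0.453
```

Call:
play_rows --commands '[[[0,0,0,0,0,0,0],[0,0,0,0,0,0,0],[0,0,0,0,0,0,0],[0,0,0,0,0,0,0],[0,0,0,0,0,0,0]]]'

```text
time_s: 5.55
tcp_pos: [0.5086, 0.2688, 0.1676]
ee_rot: [[0.997, -0.072, 0.0], [-0.072, -0.997, 0.0], [0.0, -0.0, -1.0]]
wrist_force: [-0.7, 0.8, -0.5]
gripper_width: 0.911
```

Call:
play_rows --commands '[[[0,0,0.03,0,0,0,0],[0,0,0.06,0,0,0,0],[0,0,0.085,0,0,0,0],[0,0,0.085,0,0,0,0]]]'

```text
time_s: 5.95
tcp_pos: [0.5105, 0.27, 0.257]
ee_rot: [[0.997, -0.071, 0.007], [-0.071, -0.997, 0.005], [0.007, -0.005, -1.0]]
wrist_force: [-0.5, -0.0, -0.4]
gripper_width: 0.998
```

Now to the right handle: shift (-0.0245, -0.347).

Call:
play_rows --commands '[[[-0.003,-0.043,0,0,0,0,0],[-0.006,-0.086,0,0,0,0,0],[-0.009,-0.129,0,0,0,0,0],[-0.012,-0.172,0,0,0,0,0],[-0.015,-0.215,0,0,0,0,0]]]'

```text
time_s: 6.45
tcp_pos: [0.4927, 0.0522, 0.2519]
ee_rot: [[0.997, -0.071, -0.001], [-0.071, -0.997, -0.0], [-0.001, 0.0, -1.0]]
wrist_force: [0.2, -0.4, -0.6]
gripper_width: 0.998
```

Call:
play_rows --commands '[[[-0.003,-0.044,0,0,0,0,0],[-0.006,-0.088,0,0,0,0,0],[-0.0095,-0.132,0,0,0,0,0],[-0.0095,-0.132,0,0,0,0,0],[-0.0095,-0.132,0,0,0,0,0]]]'

```text
time_s: 6.95
tcp_pos: [0.4835, -0.0791, 0.252]
ee_rot: [[0.997, -0.074, -0.001], [-0.074, -0.997, 0.0], [-0.001, -0.0, -1.0]]
wrist_force: [-1.1, 0.6, -0.6]
gripper_width: 0.998
```

Run:
```python
from h import *
s=r.sense();print({k:np.round(s[k],4) for k in('time_s','tcp_pos','ee_rot','wrist_force')})
c=cap('wrist','w2')
```

```text
{'time_s': np.float64(6.95), 'tcp_pos': array([ 0.4835, -0.0791,  0.252 ]), 'ee_rot': array([[ 9.972e-01, -7.430e-02, -9.000e-04],
       [-7.430e-02, -9.972e-01,  2.000e-04],
       [-9.000e-04, -1.000e-04, -1.000e+00]]), 'wrist_force': array([-1.0724,  0.5781, -0.5527])}
```

View pics/w2.png

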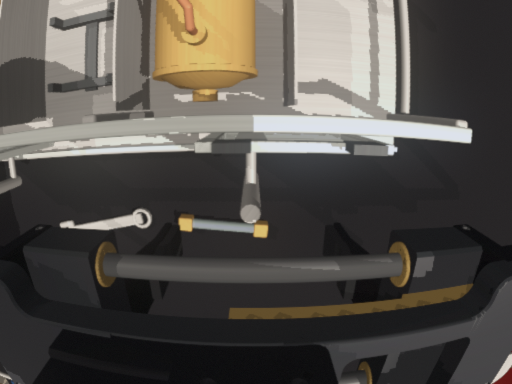

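The bar top is at (251,213), centred again, and the boiler is confirmed in this bay. Descend and grip.

Call:
play_rows --commands '[[[0,0,-0.03,0,0,0,0],[0,0,-0.06,0,0,0,0],[0,0,-0.085,0,0,0,0],[0,0,-0.085,0,0,0,1],[0,0,-0.085,0,0,0,1]]]'

```text
time_s: 7.5
tcp_pos: [0.4846, -0.0773, 0.1679]
ee_rot: [[0.998, -0.069, -0.0], [-0.069, -0.998, -0.001], [0.0, 0.001, -1.0]]
wrist_force: [0.3, 1.1, 0.7]
gripper_width: 0.894
```

Call:
play_rows --commands '[[[0,0,0,0,0,0,1],[0,0,0,0,0,0,1],[0,0,0,0,0,0,1],[0,0,0,0,0,0,1],[0,0,0,0,0,0,1]]]'

```text
time_s: 8.0
tcp_pos: [0.4841, -0.0782, 0.1679]
ee_rot: [[0.997, -0.072, 0.001], [-0.072, -0.997, 0.0], [0.001, -0.0, -1.0]]
wrist_force: [0.6, 1.7, 0.1]
gripper_width: 0.448
```

Call:
play_rows --commands '[[[0,0,0,0,0,0,1],[0,0,0,0,0,0,1],[0,0,0,0,0,0,1],[0,0,0,0,0,0,1],[0,0,0,0,0,0,1]]]'

```text
time_s: 8.5
tcp_pos: [0.484, -0.0781, 0.1675]
ee_rot: [[0.997, -0.072, -0.0], [-0.072, -0.997, 0.0], [-0.0, -0.0, -1.0]]
wrist_force: [0.1, 0.3, 0.7]
gripper_width: 0.174
```

Gripped. Predicted travel is about 87 mm: 80 mm first, then gentle steps.

Call:
play_rows --commands '[[[0.0007,0.01,0,0,0,0,1],[0.0014,0.02,0,0,0,0,1],[0.0022,0.03,0,0,0,0,1],[0.0029,0.04,0,0,0,0,1],[0.0036,0.05,0,0,0,0,1]]]'

```text
time_s: 9.0
tcp_pos: [0.4878, -0.0272, 0.1675]
ee_rot: [[0.997, -0.071, 0.0], [-0.071, -0.997, -0.0], [0.0, 0.0, -1.0]]
wrist_force: [0.4, -2.6, -1.9]
gripper_width: 0.174
```

Call:
play_rows --commands '[[[0.0006,0.008,0,0,0,0,1],[0.0011,0.016,0,0,0,0,1],[0.0017,0.024,0,0,0,0,1],[0.0021,0.03,0,0,0,0,1],[0.0021,0.03,0,0,0,0,1]]]'

```text
time_s: 9.5
tcp_pos: [0.49, 0.0032, 0.1675]
ee_rot: [[0.997, -0.071, 0.001], [-0.071, -0.997, 0.001], [0.001, -0.002, -1.0]]
wrist_force: [1.2, 3.2, -0.6]
gripper_width: 0.175
```

Call:
play_rows --commands '[[[0.0001,0.0015,0,0,0,0,1],[0.0002,0.003,0,0,0,0,1],[0.0003,0.0045,0,0,0,0,1],[0.0004,0.006,0,0,0,0,1],[0.0004,0.006,0,0,0,0,1]]]'

```text
time_s: 10.0
tcp_pos: [0.4903, 0.0079, 0.1675]
ee_rot: [[0.997, -0.072, 0.0], [-0.072, -0.997, 0.0], [0.0, -0.0, -1.0]]
wrist_force: [2.5, -1.2, -1.1]
gripper_width: 0.174
```

Call:
play_rows --commands '[[[0.0001,0.001,0,0,0,0,1],[0.0001,0.002,0,0,0,0,1],[0.0002,0.003,0,0,0,0,1],[0.0002,0.003,0,0,0,0,1]]]'

```text
time_s: 10.4
tcp_pos: [0.4904, 0.0094, 0.1675]
ee_rot: [[0.997, -0.071, -0.001], [-0.071, -0.997, -0.003], [-0.0, 0.003, -1.0]]
wrist_force: [4.7, -8.0, -3.3]
gripper_width: 0.174
```

Call:
play_rows --commands '[[[0.0001,0.001,0,0,0,0,1],[0.0001,0.002,0,0,0,0,1],[0.0001,0.002,0,0,0,0,1]]]'

```text
time_s: 10.7
tcp_pos: [0.4903, 0.0094, 0.1675]
ee_rot: [[0.997, -0.072, -0.001], [-0.072, -0.997, -0.006], [-0.001, 0.006, -1.0]]
wrist_force: [5.7, -16.4, -4.4]
gripper_width: 0.178
```

Stop reached at y=0.0094. The handles are 260 mm apart, which equals 205+55. Release and retreat: up, then away towards -x.

Call:
play_rows --commands '[[[-0.0003,-0.004,0,0,0,0,1],[-0.0003,-0.004,0,0,0,0,0],[-0.0003,-0.004,0,0,0,0,0],[-0.0003,-0.004,0,0,0,0,0],[-0.0003,-0.004,0,0,0,0,0]]]'

```text
time_s: 11.2
tcp_pos: [0.49, 0.0092, 0.1676]
ee_rot: [[0.997, -0.071, -0.0], [-0.071, -0.997, 0.0], [-0.0, -0.0, -1.0]]
wrist_force: [-0.3, -0.6, -0.1]
gripper_width: 0.457
```

Call:
play_rows --commands '[[[0,0,0,0,0,0,0],[0,0,0,0,0,0,0],[0,0,0,0,0,0,0],[0,0,0,0,0,0,0],[0,0,0,0,0,0,0]]]'

```text
time_s: 11.7
tcp_pos: [0.4902, 0.0088, 0.1675]
ee_rot: [[0.997, -0.072, -0.0], [-0.072, -0.997, -0.0], [-0.0, 0.0, -1.0]]
wrist_force: [-0.1, 0.5, -0.2]
gripper_width: 0.911
```

Call:
play_rows --commands '[[[0,0,0.03,0,0,0,0],[0,0,0.06,0,0,0,0],[0,0,0.09,0,0,0,0],[-0.04,0,0.12,0,0,0,0],[-0.08,0,0.12,0,0,0,0]]]'

```text
time_s: 12.2
tcp_pos: [0.4119, 0.0092, 0.2912]
ee_rot: [[0.997, -0.072, 0.007], [-0.072, -0.997, 0.001], [0.007, -0.002, -1.0]]
wrist_force: [-1.1, 0.6, 0.7]
gripper_width: 1.0
```

Call:
play_rows --commands '[[[0,0,0,0,0,0,0],[0,0,0,0,0,0,0],[0,0,0,0,0,0,0]]]'

```text
time_s: 12.5
tcp_pos: [0.4107, 0.0089, 0.2874]
ee_rot: [[0.997, -0.072, 0.0], [-0.072, -0.997, -0.0], [0.0, 0.0, -1.0]]
wrist_force: [-0.4, -0.2, -0.6]
gripper_width: 1.001
```

Run:
```python
from h import *
s=r.sense();print({k:np.round(s[k],3) for k in('time_s','tcp_pos','joint_velocities','wrist_force','gripper_width')})
e=np.array([.0716,.9974]);o=np.array([.5085,.2688])-.205*e
for n,k in(('top','t2'),('scene','s2')):
    c=cap(n,k);P=cloud(c);X,Y,Z=P[...,0],P[...,1],P[...,2]
    h=(Z>.195)&(Z<.21)&(X>.42)&(X<.53)&(abs(Y)<.4)
    q,lab,st,ce=cv2.connectedComponentsWithStats((h*255).astype(np.uint8))
    for i in range(1,q):
        if st[i,4]>8: m=np.median(P[lab==i],0);print(n,st[i],m.round(3),'stand y',((m[:2]-o)@e).round(3))
```

```text
{'time_s': np.float64(12.5), 'tcp_pos': array([0.411, 0.009, 0.287]), 'joint_velocities': array([-2.650e-01,  1.192e+00,  3.400e-01, -1.000e-03, -1.570e-01,
       -8.100e-02]), 'wrist_force': array([-0.44 , -0.214, -0.554]), 'gripper_width': np.float64(1.001)}
top [ 79 273  13  11 108] [0.508 0.266 0.204] stand y 0.202
top [256 279  11  11  91] [0.489 0.008 0.204] stand y -0.057
scene [339 108   8   8  51] [0.513 0.267 0.202] stand y 0.203
scene [216 124   8   8  59] [0.495 0.008 0.203] stand y -0.056
```

View pics/s2.png

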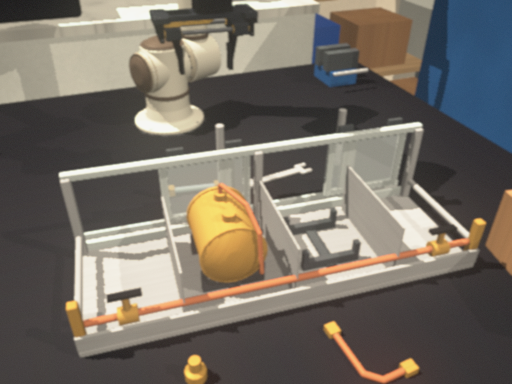

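The picture shows the boiler bay's door (about (205,190)) across the boiler and the empty bay's door (about (365,160)) slid outward. Both handles are at their stops and the arm is clear.

```bash
python3 -c "
from station import r
print(r.finish_job())"
```

```text
the job is handed in; nothing more can be done
None
```

The boiler is in the right bay. I slid the right door shut and the left (empty bay) door open, pushing each gently to its end stop. I then released both handles and backed the arm clear. The job was handed in at about 12.6 s of the 40 s allowed; no verdict is reported.

- **Contact checks:** each stop showed as a force rise to about 15 N with no further travel. The two handles ended 260 mm apart, which matches 205 + 55 mm.
- **Final camera check:** both cameras put the left handle at +202 to +203 mm (fully open is +205) and the right handle at -56 to -57 mm (fully shut is -55). That is well within the 12 mm tolerance. The stand frame for this check was anchored on the left end stop, but the frame I first worked out from the rail had predicted both stops.
- **Failures or disagreements:** none. The scene camera placed the handles about 5 mm further in x than the top camera, which doesn't affect the result.

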